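# Shut the gluing press and tip the marble weight onto it

### The job

Press the freshly glued panel: push the red hinged flap of the gluing press over until it lies fully shut on the panel, then tip the white marble block, which stands on the green ledge beside it, over so that it falls on its broad face and lies flat on top of the shut flap as a weight. Only push with the fingers: nothing is to be lifted or carried, and everything else on the bench stays where it is.

Things in the scene. Friction and masses are not known exactly. Their poses are not given: they have to be found in the camera images.
- press: gluing press fixed to the bench: dark wooden bed (own x -150 to 90 mm, y -105 to 120 mm, 22 mm high), a pale glued panel on it, and on its x-minus side a green ledge (x -147 to -77 mm, y -100 to 100 mm, top at z 48 mm). Origin on the bench top under the panel's centre; z up, x points from ledge to panel and flap, y towards the flap's hinge. Turned up to 0.4 rad either way from the world axes
- flap (a joint): angle of the red flap in rad: 0 shut (level, flat on the panel), 1.57 upright, at most 1.95 (leaning back outwards); starts standing open between 1.25 and 1.9. The hinge is stiff: the flap stays at any angle where it is left and does not fall by itself; up to 5 N at its outer half moves it
- flap_hinge (a point): middle of the flap's hinge axis, which runs along the press's x, at press (0, 95, 42) mm. This entry's axes are the press's
- flap_top (a point): centre of the outer (back) face of the flap, a red board 140 mm wide along the hinge, 16 mm thick, reaching 15 to 185 mm from the hinge axis along its own -y, cork-faced below; this point is 100 mm from the axis. Own z: normal of the outer face, which lies 8 mm off the axis. Shut, the flap covers press x -70 to 70, y -90 to 80 mm, its top 50 mm above the bench, axes as the press's
- flap_edge (a point): middle of the flap's free edge on the outer face, 185 mm from the hinge axis
- block: white marble block standing on end on the green ledge, loose, about 0.7 kg: 40 mm (own x) by 60 (y) by 110 tall (z). Origin: centre of its underside. Its x points to the flap, within 0.15 rad of the press's x; its front is 8 to 16 mm from the shut flap's edge. Pushed near its top towards own +x (1 to 3 N) it tips, not slides, over its lower front edge onto its 60 x 110 mm face on the shut flap
- block_mid (a point): centre of the marble block, 55 mm above its underside
- spool_black: bystander: black thread spool standing on end, diameter 42 mm, 88 mm tall, origin at the centre of its underside; beside the press at its y-minus side
- spool_orange: bystander: orange thread spool standing on end, diameter 42 mm, 88 mm tall, origin at the centre of its underside
- glue: bystander: white glue bottle with green cap, diameter 54 mm, 140 mm tall, origin at the centre of its underside; beyond the press at its x-plus side
- mallet: bystander: hammer lying on the bench, 260 mm long along its x, head to +x, 26 mm high; origin under the middle
- awl: bystander: black-handled awl lying on the bench, 200 mm long along its x, point to +x; origin under the middle
- tin: bystander: clear open fittings tray, 100 x 140 x 35 mm, origin at the centre of its underside
There are look-alikes about, which are no part of the job. Leave any turquoise look-alike of the block alone.

How it is judged:
By the outcome, as a careful person would: the job done as asked, in the order asked, and still so for the second after the job is handed in, with the robot touching nothing.
It also fails if it takes over 51 s, if anything falls off the work surface, if the arm or the gripper's body presses on something with over 40 N, if the wrist force passes 120 N, or if a joint passes its speed limit or range.

### The arm

A 6-joint arm with a two-finger parallel gripper is mounted at the origin on the work surface. World frame = base frame: x ahead of the robot, y to its left, z up, the work surface at z = 0. Lengths are in m, angles in rad, forces in N, time in s.
With the tool pointing down it reaches from about 0.25 to 0.725 m from the base axis. Payload 4 kg.
Tool frame: the origin (TCP) lies between the finger pads; the fingertips stand 11 mm ahead of it and the grasp point (between the pads) lies 8 mm behind it (bot.tip_extent is the distance from the TCP to the fingertips, in m); z points along the fingers, y is the line along which they close (so a half turn about z gives the same grasp; the last joint's range is limited). The gripper opens to 85 mm and grips with 20 to 120 N. Pads are 22 mm wide; open, the fingers measure 114 mm over their backs; the gripper's body (76 mm by 85 mm) begins 54 mm behind the grasp point. The pads swing forward as they close: fully open they stand 13 mm farther back than shut.
Start: joints at [1.341, 0.241, 0.005, 1.335, 0, 1.571], TCP at [0.114, 0.487, 0.242] pointing down, gripper open.
Joint ranges: [-2.72, 2.72], [-1.05, 1.87], [-1.09, 1.28], [-1.99, 2.15], [-1.42, 1.44], [-3.14, 3.14]. Speed limits (rad/s): [2.79, 2.79, 3.14, 3.14, 3.14, 3.14].

### API

Orientations are given as a unit quaternion [x, y, z, w].
In Python, from workcell import bot gives the robot as it stands. The module is installed in compiled form; this text tells all that it offers.
- The arm moves only by the tool drive_tool, never from a script. Its argument "rows" is a list of rows, each an object of numbers: "dx", "dy", "dz": the shift along the tool's x, y, z in units of 50 mm (1.0 is 50 mm); "wx", "wy", "wz": the turn, a rotation vector about the tool's x, y, z in units of 5 degrees (1.0 is 5 degrees); "hand": the finger opening in mm, from 0 to 85.4. A call has 1 to 20 rows; each row is the pose to reach, as a shift and turn from the pose commanded when the call began, along the tool's axes at that moment; what a row does not reach only later rows make up. A row lasts 1/10 s, in which the tool goes at most 50 mm and 8.59 degrees, less where a joint would pass 70% of its speed; a pose out of reach is approached as far as the arm can. A call with a gripper value outside its range is refused whole. The fingers move at their own pace and stop on an object; the grip force is fixed at half the most. Time passes only in rows, so rows that repeat a pose let the fingers close. It gives the time, the measured TCP pose, the force, the opening and the grip force at its end, in the units of the state.
- bot.get_obs(): the state, without advancing time (a new reading comes with each control period).
- bot.camera(name): name is "scene" or "top"; returns the picture (480x640x3 uint8, red, green, blue); there is no depth.
- bot.get_calibration(name): a dict with "vfov" (degrees; the focal length in pixels is half the picture's height over the tangent of half this angle, whatever the lens; pixels are square), "cx", "cy" (the principal point, pixels), "origin" and "rotation" of the camera in the world. Camera axes: x right, y up, looking along -z (the intrinsics and any distortion apply to the point x, -y, -z); pixel columns grow to the right and rows downward; lengths in m; the calibration is good to about 2 mm. A picture is of the moment at which its call begins. get_calibration takes no time and is no camera call.
- bot.job_done(): hands the job in; it is judged then, once.
Trained networks look in the newest picture that a camera, given by its name, has taken for a name from the list of things; names that differ only in an ending like _2 or _b are one class to them, and where a whole thing is asked for, a point or a joint stands for the part that bears it (a point fixed in the world has none). Each returns a list of dicts, best first, with "score" (0 to 1); they miss things now and then, are a little off and sometimes report something else, mostly with a low value. They report only what shows in the picture. A call takes as long as a camera call. They do not tell look-alikes from the thing itself.
- bot.look_for(camera, thing): "extent" ([centre column, centre row, width, height] in pixels, round what is visible of it).
- bot.outline_of(camera, thing): "region" (480x640 bool, what is visible of it) and "extent" ([centre column, centre row, width, height] in pixels, round what is visible of it).
The state is a dict: "clock": time; "joint_pos": joint angles; "joint_vel": joint speeds; "tau": joint torques, N m; "eef_pos": TCP position; "tool_rot": TCP orientation; "ft_force": force on the tool from outside, world axes, zero at the start; "ft_torque": the same for the moment, N m; "grip_width": finger opening in m; "grasp_force": force on a finger pad.
Only numpy, scipy, OpenCV 4.12 (cv2) and the standard library are available. Lean on these libraries where they do the work, as an engineer would, in place of code of your own. Each camera call takes 0.05 s, during which the arm holds its last target. There are 200 camera calls.

## Working session

There is one attempt and no reset: what is moved stays moved. The work goes in short steps, Python scripts to look and compute and a tool call to move; the robot and the scene stay as the last step left them, time stands still between calls to the robot, and variables do not carry over. Pictures are saved under pics/ and viewed, at most 10 in all, crops included, and the job is handed in when it is done.

Besides the shell and the picture viewer there is one more tool, called after "Call:" as name(argument=value, ...) on one line, values as JSON. drive_tool: Moves the arm, as the interface text tells. Its arguments: {"type":"object","properties":{"rows":{"type":"array","items":{"type":"object","properties":{"dx":{"type":"number"},"dy":{"type":"number"},"dz":{"type":"number"},"wx":{"type":"number"},"wy":{"type":"number"},"wz":{"type":"number"},"hand":{"type":"number"}}}}},"required":["rows"]}

```bash
mkdir -p pics
python3 - <<'E'
from workcell import bot
import cv2,numpy as np
for c in("scene","top"):
    im=bot.camera(c);cv2.imwrite(f"pics/{c}0.png",im[:,:,::-1])
    print(c,bot.get_calibration(c))
    for t in("press","flap","block","spool_black","glue"):
        print(t,[(round(d['score'],2),np.round(d['extent']).tolist()) for d in bot.look_for(c,t)])
print(bot.get_obs())
E
```

```text
scene {'vfov': 48.87466563501154, 'cx': 320.2184176423561, 'cy': 237.9563517168096, 'origin': array([1.40126897, 0.12201132, 0.88430091]), 'rotation': array([0.26814264, 0.31162388, 0.67706773, 0.61038461])}
press [(0.94, [318.0, 245.0, 107.0, 130.0])]
flap [(0.91, [345.0, 229.0, 32.0, 96.0])]
block [(0.94, [313.0, 214.0, 28.0, 47.0]), (0.81, [407.0, 242.0, 32.0, 52.0]), (0.77, [255.0, 196.0, 31.0, 49.0]), (0.65, [226.0, 228.0, 30.0, 54.0]), (0.27, [346.0, 227.0, 25.0, 97.0])]
spool_black [(0.66, [235.0, 288.0, 28.0, 43.0])]
glue [(0.75, [289.0, 317.0, 26.0, 63.0])]
top {'vfov': 49.54802603869037, 'cx': 318.29781454161645, 'cy': 234.22406777468174, 'origin': array([ 0.32647465, -0.00370875,  1.3456794 ]), 'rotation': array([ 0.05860443, -0.05068461, -0.69770582,  0.71218198])}
press [(0.74, [328.0, 243.0, 103.0, 107.0]), (0.38, [330.0, 270.0, 27.0, 23.0])]
flap [(0.61, [298.0, 227.0, 26.0, 74.0]), (0.49, [326.0, 244.0, 103.0, 104.0])]
block [(0.96, [240.0, 259.0, 33.0, 30.0]), (0.81, [328.0, 270.0, 28.0, 25.0]), (0.73, [417.0, 265.0, 31.0, 26.0]), (0.6, [398.0, 322.0, 34.0, 25.0])]
spool_black [(0.55, [389.0, 197.0, 19.0, 21.0])]
glue [(0.97, [338.0, 163.0, 22.0, 31.0])]
{'clock': 0.6, 'joint_pos': array([1.34103214e+00, 2.40546548e-01, 5.00239404e-03, 1.33523400e+00,
       9.88114798e-06, 1.57079536e+00]), 'joint_vel': array([ 0.00060539, -0.00152791,  0.00076195, -0.00175737,  0.00236492,
       -0.00098693]), 'tau': array([-1.07259679e-03, -3.71972036e+01,  2.52572358e+01,  1.33100519e-03,
        2.58066029e-05, -6.47834980e-06]), 'eef_pos': array([0.11386822, 0.48684823, 0.2423341 ]), 'tool_rot': array([ 1.14629081e-01,  9.93408362e-01,  9.59254319e-06, -3.86646716e-06]), 'ft_force': array([-0.57270304,  0.12557682, -0.71784158]), 'ft_torque': array([-0.03872277, -0.03647061,  0.02462307]), 'grasp_force': 0.0, 'grip_width': 0.08556632850678002}
```

View pics/scene0.png

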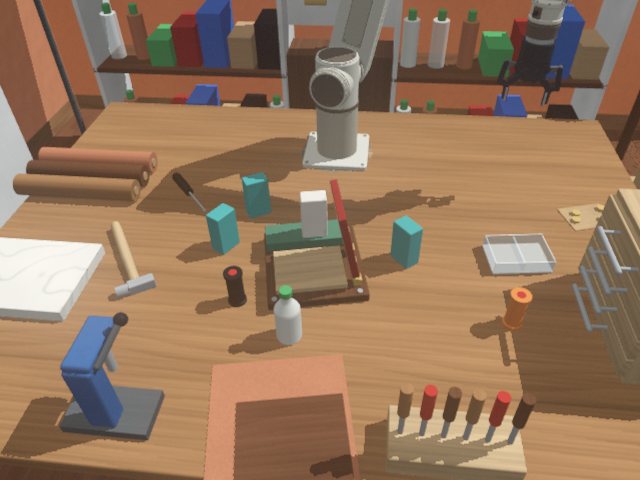

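View pics/top0.png

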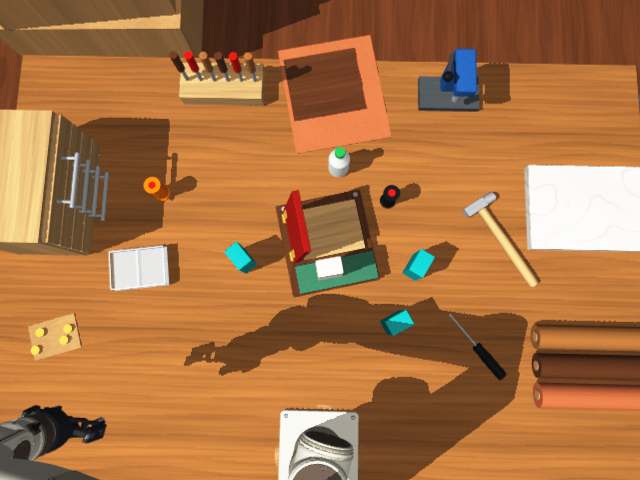

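The white block sits at scene (314,214) and top (329,268). The flap stands open at top (298,227), with its hinge on the left (+y) side. The turquoise look-alikes stand clear of the press. Next I'll enlarge the crops to read corners.

Run:
```python
import cv2,numpy as np
a=cv2.imread("pics/top0.png")[180:305,265:395]
b=cv2.imread("pics/scene0.png")[175:310,255:380]
def g(im,r0,c0):
    o=cv2.resize(im,None,fx=4.4,fy=4.4,interpolation=cv2.INTER_CUBIC);o=cv2.resize(o,(im.shape[1]*5,im.shape[0]*5-75)) if 0 else o
    for k in range(0,im.shape[1],10):
        x=int((k)*4.4);cv2.line(o,(x,0),(x,5),(0,255,255),1);cv2.putText(o,str(c0+k),(x,16),0,.35,(0,255,255),1)
    for k in range(0,im.shape[0],10):
        y=int(k*4.4);cv2.line(o,(0,y),(5,y),(0,255,255),1);cv2.putText(o,str(r0+k),(8,y+4),0,.35,(0,255,255),1)
    return o
cv2.imwrite("pics/t1.png",g(a,180,265));cv2.imwrite("pics/s1.png",g(b,175,255))
```

```text
(no output)
```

View pics/t1.png

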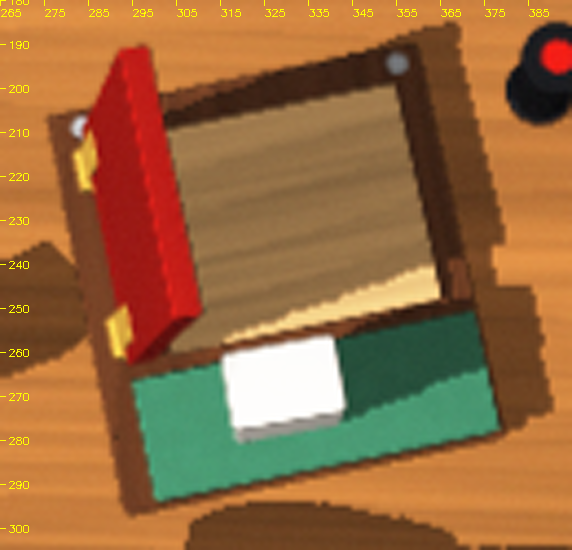

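View pics/s1.png

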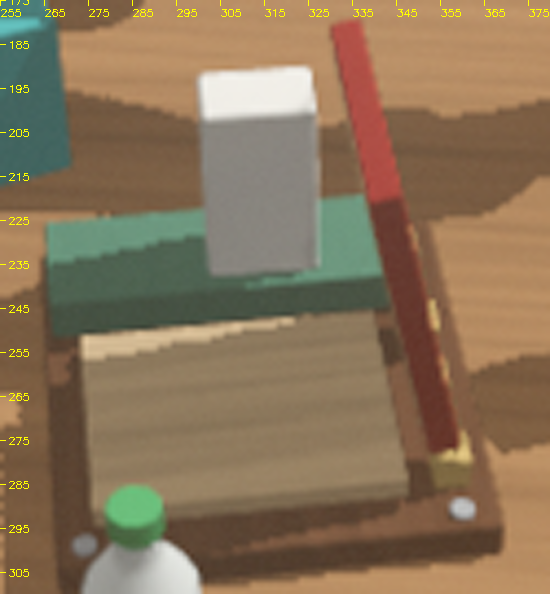

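```bash
cat > h.py <<'E'
from workcell import bot
import numpy as np
from scipy.spatial.transform import Rotation as R
from scipy.optimize import least_squares
def proj(c,P):
    k=bot.get_calibration(c);q=(np.atleast_2d(P)-k['origin'])@R.from_quat(k['rotation']).as_matrix()
    f=240/np.tan(np.radians(k['vfov'])/2)
    return np.c_[k['cx']+f*q[:,0]/-q[:,2],k['cy']+f*q[:,1]/q[:,2]]
def w(p,v):  # press->world, p=x,y,yaw
    v=np.atleast_2d(v)/1000.;c,s=np.cos(p[2]),np.sin(p[2])
    return np.c_[p[0]+c*v[:,0]-s*v[:,1],p[1]+s*v[:,0]+c*v[:,1],v[:,2]]
def flap(th,x,r,n):
    return [x,95-r*np.cos(th)+n*np.sin(th),42+r*np.sin(th)+n*np.cos(th)]
E
cat > fit.py <<'E'
from h import *
T=lambda x,y:(265+x/4.4-.4,180+y/4.4-.4)
S=lambda x,y:(255+x/4.4-.4,175+y/4.4-.4)
pt=[('top',T(133,383),[-77,100,48]),('top',T(154,502),[-147,100,48]),('top',T(500,430),[-147,-100,48]),('top',T(475,312),[-77,-100,48]),
('top',T(50,118),[90,120,22]),('top',T(128,515),[-150,120,22]),
('scene',S(47,226),[-147,-100,48]),('scene',S(50,303),[-77,-100,48]),('scene',S(502,528),[90,120,22])]
fl=[('top',T(122,49),70,8),('top',T(150,46),70,-8),('top',T(200,311),-70,-8),('top',T(170,322),-70,8),
('scene',S(332,23),-70,-8),('scene',S(361,20),-70,8),('scene',S(370,203),70,-8),('scene',S(402,198),70,8)]
bl=[('scene',S(198,75),[-20,-30,110]),('scene',S(310,67),[-20,30,110]),('scene',S(317,112),[20,30,110]),('scene',S(203,121),[20,-30,110]),('scene',S(209,276),[20,-30,0]),('scene',S(319,268),[20,30,0]),
('top',T(222,355),[20,30,110]),('top',T(332,336),[20,-30,110]),('top',T(344,412),[-20,-30,110]),('top',T(236,430),[-20,30,110]),('top',T(238,442),[-20,30,0]),('top',T(344,422),[-20,-30,0])]
def res(p):
    r=[proj(c,w(p,v))[0]-u for c,u,v in pt]+[proj(c,w(p,flap(p[3],x,185,n)))[0]-u for c,u,x,n in fl]
    for c,u,v in bl:
        b=w(p[4:7],v);b[:,2]+=.048;r.append(proj(c,b)[0]-u)
    return np.array(r)
s=least_squares(lambda p:res(p).ravel(),[.5,0,-.2,1.4,.4,0,-.2],loss='soft_l1')
print(np.round(s.x,4));print(np.round(res(s.x),1).tolist())
p=s.x
c,sn=np.cos(p[2]),np.sin(p[2]);d=p[4:6]-p[:2];print("block in press",(c*d[0]+sn*d[1])*1e3,(-sn*d[0]+c*d[1])*1e3,p[6]-p[2])
np.save('p.npy',p)
E
python3 fit.py
```

```text
Traceback (most recent call last):
  File "fit.py", line 16, in <module>
    s=least_squares(lambda p:res(p).ravel(),[.5,0,-.2,1.4,.4,0,-.2],loss='soft_l1')
  File "fit.py", line 16, in <lambda>
    s=least_squares(lambda p:res(p).ravel(),[.5,0,-.2,1.4,.4,0,-.2],loss='soft_l1')
                             ~~~^^^
  File "fit.py", line 12, in res
    r=[proj(c,w(p,v))[0]-u for c,u,v in pt]+[proj(c,w(p,flap(p[3],x,185,n)))[0]-u for c,u,x,n in fl]
                                             ~~~~^^^^^^^^^^^^^^^^^^^^^^^^^^^
  File "h.py", line 6, in proj
    k=bot.get_calibration(c);q=(np.atleast_2d(P)-k['origin'])@R.from_quat(k['rotation']).as_matrix()
ValueError: time passes only in moves, steps and waits
```

Calibration calls are apparently rate-limited, so I'll cache the result.

```bash
sed -i "s/^def proj/K={c:bot.get_calibration(c) for c in('top','scene')}\ndef proj/; s/k=bot.get_calibration(c);/k=K[c];/" h.py; python3 fit.py; python3 -c "
from workcell import bot;print(bot.get_obs()['clock'])"
```

```text
[ 0.5446 -0.0101  0.2177  1.3847  0.4384 -0.0151  0.2026]
[[-0.3, -1.0], [0.2, -0.4], [0.4, 0.1], [0.1, -0.4], [-0.6, -1.1], [-1.0, -0.2], [-0.3, -2.0], [-0.2, -0.7], [0.5, -1.0], [-0.8, -0.4], [-0.1, -0.8], [0.7, 0.5], [0.4, -0.8], [-0.4, -0.7], [0.3, -1.6], [-0.5, -0.7], [0.2, -1.4], [-0.3, -1.2], [0.0, -1.1], [0.2, -1.0], [-0.3, -1.2], [0.2, 0.1], [0.1, 0.1], [-0.2, -0.4], [0.5, -0.8], [1.0, -1.0], [-0.3, -0.3], [-0.3, 0.2], [-0.7, 0.3]]
block in press -104.78008496056535 18.050820140848995 -0.015133389195663788
0.6
```

```bash
cat > plan.py <<'E'
from h import *
import sys
p=np.load('p.npy');o=bot.get_obs()
t=R.from_quat(o['tool_rot'])
des=R.from_matrix(np.c_[[-np.cos(p[2]),-np.sin(p[2]),0],[-np.sin(p[2]),np.cos(p[2]),0],[0,0,-1]])
print('turn',np.degrees((t.inv()*des).as_rotvec())/5)
c,s=np.cos(p[2]),np.sin(p[2]);d=o['eef_pos'][:2]-p[:2]
print('tcp press mm',np.round([(c*d[0]+s*d[1])*1e3,(-s*d[0]+c*d[1])*1e3,o['eef_pos'][2]*1e3],1),'F',np.round(o['ft_force'],1),'tip',bot.tip_extent,'w',o['grip_width'],o['clock'])
for a in sys.argv[1:]:
    v=eval(a);print(v,'->',np.round(t.inv().apply(w(p,v)[0]-o['eef_pos'])/.05,2))
E
python3 plan.py '[10,130,242]'
python3 - <<'E'
import sys;sys.path.insert(0,'.')
from h import *
# ray of pixels to height
def ray(u,v,z):
    k=K['top'];f=240/np.tan(np.radians(k['vfov'])/2)
    d=R.from_quat(k['rotation']).apply([(u-k['cx'])/f,-(v-k['cy'])/f,-1]);o=k['origin'];q=o+d*(z-o[2])/d[2]
    p=np.load('p.npy');c,s=np.cos(p[2]),np.sin(p[2]);e=q[:2]-p[:2];return np.round(1e3*np.array([c*e[0]+s*e[1],-s*e[0]+c*e[1]]))
print('turq',ray(238,257,.09),ray(397,322,.1),'glue',ray(340,153,.14),'spool',ray(392,193,.088))
E
```

```text
turn [ 2.30086363e-04 -6.47405610e-05 -5.12793738e+00]
tcp press mm [-313.2  578.2  242.3] F [-0.6  0.1 -0.7] tip 0.011 w 0.08556632850678002 0.6
[10, 130, 242] -> [-9.71 -5.28  0.01]
turq [-34. 229.] [-261. -114.] glue [159. -62.] spool [  49. -172.]
```

Call:
drive_tool(rows=[{"dx": -0.3, "dy": -0.2, "wz": -0.2, "hand": 0}, {"dx": -0.9, "dy": -0.5, "wz": -0.5, "hand": 0}, {"dx": -1.6, "dy": -0.9, "wz": -0.9, "hand": 0}, {"dx": -2.4, "dy": -1.3, "wz": -1.3, "hand": 0}, {"dx": -3.2, "dy": -1.7, "wz": -1.7, "hand": 0}, {"dx": -4.0, "dy": -2.2, "wz": -2.1, "hand": 0}, {"dx": -4.8, "dy": -2.6, "wz": -2.5, "hand": 0}, {"dx": -5.6, "dy": -3.1, "wz": -3.0, "hand": 0}, {"dx": -6.4, "dy": -3.5, "wz": -3.4, "hand": 0}, {"dx": -7.2, "dy": -3.9, "wz": -3.8, "hand": 0}, {"dx": -8.0, "dy": -4.4, "wz": -4.2, "hand": 0}, {"dx": -8.7, "dy": -4.7, "wz": -4.6, "hand": 0}, {"dx": -9.3, "dy": -5.1, "wz": -4.9, "hand": 0}, {"dx": -9.6, "dy": -5.2, "wz": -5.1, "hand": 0}, {"dx": -9.71, "dy": -5.28, "wz": -5.13, "hand": 0}, {"dx": -9.71, "dy": -5.28, "wz": -5.13, "hand": 0}])

```text
invalid input at $.rows[0]: expected keys dx, dy, dz, wx, wy, wz, hand
```

```bash
python3 plan.py '[10,125,192]'
python3 - <<'E'
import sys;sys.path.insert(0,'.')
from h import *
# tip-corner path: TCP y = face_y+14.5, z = face_z+11
for th in np.linspace(1.385,0,16):
    r=140+10*(1-th/1.385); v=flap(th,10,r,8); print(round(th,2),np.round([(v[1]+14.5-125)/50,-(v[2]+11-192)/50],2))
E
```

```text
turn [ 2.30086363e-04 -6.47405610e-05 -5.12793738e+00]
tcp press mm [-313.2  578.2  242.3] F [-0.6  0.1 -0.7] tip 0.011 w 0.08556632850678002 0.6
[10, 125, 192] -> [-9.75 -5.37  1.01]
1.38 [-0.67 -0.  ]
1.29 [-0.93  0.03]
1.2 [-1.18  0.09]
1.11 [-1.43  0.17]
1.02 [-1.68  0.27]
0.92 [-1.91  0.4 ]
0.83 [-2.13  0.54]
0.74 [-2.34  0.71]
0.65 [-2.53  0.9 ]
0.55 [-2.71  1.11]
0.46 [-2.86  1.33]
0.37 [-3.    1.57]
0.28 [-3.11  1.82]
0.18 [-3.2   2.08]
0.09 [-3.27  2.35]
0.0 [-3.31  2.62]
```

Call:
drive_tool(rows=[{"dx": -0.3, "dy": -0.2, "dz": 0, "wx": 0, "wy": 0, "wz": -0.2, "hand": 0}, {"dx": -0.9, "dy": -0.5, "dz": 0, "wx": 0, "wy": 0, "wz": -0.5, "hand": 0}, {"dx": -1.6, "dy": -0.9, "dz": 0, "wx": 0, "wy": 0, "wz": -0.9, "hand": 0}, {"dx": -2.4, "dy": -1.3, "dz": 0, "wx": 0, "wy": 0, "wz": -1.3, "hand": 0}, {"dx": -3.2, "dy": -1.7, "dz": 0, "wx": 0, "wy": 0, "wz": -1.7, "hand": 0}, {"dx": -4.0, "dy": -2.2, "dz": 0, "wx": 0, "wy": 0, "wz": -2.1, "hand": 0}, {"dx": -4.8, "dy": -2.6, "dz": 0, "wx": 0, "wy": 0, "wz": -2.5, "hand": 0}, {"dx": -5.6, "dy": -3.1, "dz": 0, "wx": 0, "wy": 0, "wz": -3.0, "hand": 0}, {"dx": -6.4, "dy": -3.5, "dz": 0, "wx": 0, "wy": 0, "wz": -3.4, "hand": 0}, {"dx": -7.2, "dy": -3.9, "dz": 0, "wx": 0, "wy": 0, "wz": -3.8, "hand": 0}, {"dx": -8.0, "dy": -4.4, "dz": 0, "wx": 0, "wy": 0, "wz": -4.2, "hand": 0}, {"dx": -8.7, "dy": -4.7, "dz": 0, "wx": 0, "wy": 0, "wz": -4.6, "hand": 0}, {"dx": -9.3, "dy": -5.1, "dz": 0, "wx": 0, "wy": 0, "wz": -4.9, "hand": 0}, {"dx": -9.6, "dy": -5.2, "dz": 0, "wx": 0, "wy": 0, "wz": -5.1, "hand": 0}, {"dx": -9.71, "dy": -5.28, "dz": 0, "wx": 0, "wy": 0, "wz": -5.13, "hand": 0}, {"dx": -9.71, "dy": -5.28, "dz": 0, "wx": 0, "wy": 0, "wz": -5.13, "hand": 0}])

```text
clock: 2.2
eef_pos: [0.5266, 0.1187, 0.242]
tool_rot: [-0.108, 0.994, 0.0, -0.0]
ft_force: [0.2, 0.8, 0.0]
grip_width: -0.0
grasp_force: 0.0
```

```bash
python3 plan.py '[10,125,192]'
```

```text
turn [ 0.00114434 -0.00761224 -0.0150305 ]
tcp press mm [ 10.3 129.6 242. ] F [0.2 0.8 0. ] tip 0.011 w -4.501859691833329e-05 2.2
[10, 125, 192] -> [ 0.   -0.09  1.  ]
```

Call:
drive_tool(rows=[{"dx": 0, "dy": 0, "dz": 0.3, "wx": 0, "wy": 0, "wz": 0, "hand": 0}, {"dx": 0, "dy": -0.1, "dz": 0.7, "wx": 0, "wy": 0, "wz": 0, "hand": 0}, {"dx": 0, "dy": -0.3, "dz": 1.0, "wx": 0, "wy": 0, "wz": 0, "hand": 0}, {"dx": 0, "dy": -0.55, "dz": 1.0, "wx": 0, "wy": 0, "wz": 0, "hand": 0}, {"dx": 0, "dy": -0.76, "dz": 1.0, "wx": 0, "wy": 0, "wz": 0, "hand": 0}, {"dx": 0, "dy": -1.0, "dz": 1.03, "wx": 0, "wy": 0, "wz": 0, "hand": 0}, {"dx": 0, "dy": -1.27, "dz": 1.09, "wx": 0, "wy": 0, "wz": 0, "hand": 0}, {"dx": 0, "dy": -1.52, "dz": 1.17, "wx": 0, "wy": 0, "wz": 0, "hand": 0}, {"dx": 0, "dy": -1.77, "dz": 1.27, "wx": 0, "wy": 0, "wz": 0, "hand": 0}, {"dx": 0, "dy": -2.0, "dz": 1.4, "wx": 0, "wy": 0, "wz": 0, "hand": 0}, {"dx": 0, "dy": -2.22, "dz": 1.54, "wx": 0, "wy": 0, "wz": 0, "hand": 0}, {"dx": 0, "dy": -2.43, "dz": 1.71, "wx": 0, "wy": 0, "wz": 0, "hand": 0}, {"dx": 0, "dy": -2.62, "dz": 1.9, "wx": 0, "wy": 0, "wz": 0, "hand": 0}, {"dx": 0, "dy": -2.8, "dz": 2.11, "wx": 0, "wy": 0, "wz": 0, "hand": 0}, {"dx": 0, "dy": -2.95, "dz": 2.33, "wx": 0, "wy": 0, "wz": 0, "hand": 0}, {"dx": 0, "dy": -3.09, "dz": 2.57, "wx": 0, "wy": 0, "wz": 0, "hand": 0}, {"dx": 0, "dy": -3.2, "dz": 2.82, "wx": 0, "wy": 0, "wz": 0, "hand": 0}, {"dx": 0, "dy": -3.29, "dz": 3.08, "wx": 0, "wy": 0, "wz": 0, "hand": 0}, {"dx": 0, "dy": -3.33, "dz": 3.2, "wx": 0, "wy": 0, "wz": 0, "hand": 0}])

```text
clock: 4.1
eef_pos: [0.5613, -0.0437, 0.0802]
tool_rot: [-0.109, 0.994, 0.0, -0.002]
ft_force: [-0.4, 1.5, 0.9]
grip_width: -0.0002
grasp_force: 0.4
```

```bash
python3 plan.py '[10,-40,62]' '[10,-40,60]'; python3 -c "
from workcell import bot
import cv2
s=bot.camera('scene')[130:330,200:440];cv2.imwrite('pics/s2.png',cv2.resize(s,None,fx=3,fy=3)[:,:,::-1])"
```

```text
turn [ 0.00761807 -0.034429   -0.00145097]
tcp press mm [  9.1 -36.4  80.2] F [-0.4  1.5  0.9] tip 0.011 w -0.00017339269876942947 4.1
[10, -40, 62] -> [-0.02 -0.07  0.36]
[10, -40, 60] -> [-0.02 -0.07  0.4 ]
```

View pics/s2.png

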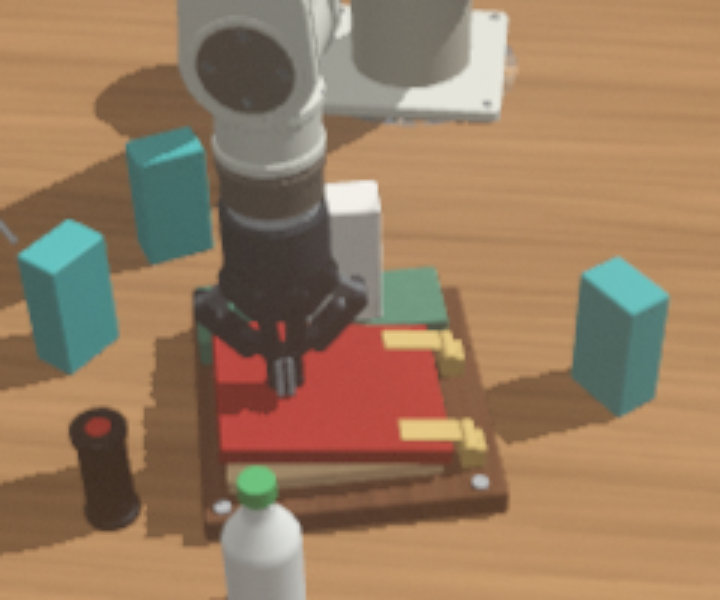

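The red flap is nearly shut under the fingers, and the block still stands behind the gripper. I'll press it down gently.

Call:
drive_tool(rows=[{"dx": 0, "dy": -0.03, "dz": 0.15, "wx": 0, "wy": 0, "wz": 0, "hand": 0}, {"dx": 0, "dy": -0.05, "dz": 0.27, "wx": 0, "wy": 0, "wz": 0, "hand": 0}, {"dx": 0, "dy": -0.05, "dz": 0.35, "wx": 0, "wy": 0, "wz": 0, "hand": 0}, {"dx": 0, "dy": -0.05, "dz": 0.4, "wx": 0, "wy": 0, "wz": 0, "hand": 0}, {"dx": 0, "dy": -0.05, "dz": 0.42, "wx": 0, "wy": 0, "wz": 0, "hand": 0}, {"dx": 0, "dy": -0.05, "dz": 0.44, "wx": 0, "wy": 0, "wz": 0, "hand": 0}, {"dx": 0, "dy": -0.05, "dz": 0.44, "wx": 0, "wy": 0, "wz": 0, "hand": 0}])

```text
clock: 4.85
eef_pos: [0.5631, -0.0459, 0.0611]
tool_rot: [-0.109, 0.994, -0.0, 0.0]
ft_force: [-1.9, -0.1, 4.6]
grip_width: -0.0001
grasp_force: 2.1
```

Call:
drive_tool(rows=[{"dx": 0, "dy": 0, "dz": 0.03, "wx": 0, "wy": 0, "wz": 0, "hand": 0}, {"dx": 0, "dy": 0, "dz": 0.05, "wx": 0, "wy": 0, "wz": 0, "hand": 0}, {"dx": 0, "dy": 0, "dz": 0.05, "wx": 0, "wy": 0, "wz": 0, "hand": 0}])

```text
clock: 5.15
eef_pos: [0.5631, -0.0459, 0.0609]
tool_rot: [-0.109, 0.994, -0.0, 0.001]
ft_force: [-7.1, -0.5, 19.2]
grip_width: 0.0003
grasp_force: 9.1
```

Call:
drive_tool(rows=[{"dx": 0, "dy": 0, "dz": -0.3, "wx": 0, "wy": 0, "wz": 0, "hand": 0}, {"dx": 0, "dy": 0, "dz": -0.9, "wx": 0, "wy": 0, "wz": 0, "hand": 0}, {"dx": 0, "dy": 0, "dz": -1.7, "wx": 0, "wy": 0, "wz": 0, "hand": 0}, {"dx": 0, "dy": 0, "dz": -2.5, "wx": 0, "wy": 0, "wz": 0, "hand": 0}, {"dx": 0, "dy": 0, "dz": -3.2, "wx": 0, "wy": 0, "wz": 0, "hand": 0}, {"dx": 0.2, "dy": 0.1, "dz": -3.6, "wx": 0, "wy": 0, "wz": 0, "hand": 0}, {"dx": 0.7, "dy": 0.3, "dz": -3.7, "wx": 0, "wy": 0, "wz": 0, "hand": 0}, {"dx": 1.4, "dy": 0.5, "dz": -3.7, "wx": 0, "wy": 0, "wz": 0, "hand": 0}, {"dx": 2.1, "dy": 0.8, "dz": -3.7, "wx": 0, "wy": 0, "wz": 0, "hand": 0}, {"dx": 2.8, "dy": 1.0, "dz": -3.7, "wx": 0, "wy": 0, "wz": 0, "hand": 0}, {"dx": 3.3, "dy": 1.1, "dz": -3.7, "wx": 0, "wy": 0, "wz": 0, "hand": 0}, {"dx": 3.5, "dy": 1.16, "dz": -3.7, "wx": 0, "wy": 0, "wz": 0, "hand": 0}, {"dx": 3.5, "dy": 1.16, "dz": -3.7, "wx": 0, "wy": 0, "wz": 0, "hand": 0}, {"dx": 3.5, "dy": 1.16, "dz": -3.7, "wx": 0, "wy": 0, "wz": 0, "hand": 0}])

```text
clock: 6.55
eef_pos: [0.3809, -0.027, 0.2432]
tool_rot: [-0.109, 0.994, -0.0, 0.001]
ft_force: [0.1, -1.2, 0.8]
grip_width: 0.0003
grasp_force: 0.0
```

```bash
python3 plan.py '[-165,18,151]' '[-136,18,151]' '[-90,18,145]'; python3 -c "
from workcell import bot
import cv2
s=bot.camera('scene')[130:330,200:440];cv2.imwrite('pics/s3.png',cv2.resize(s,None,fx=3,fy=3)[:,:,::-1])"
```

```text
turn [-0.00488021  0.02246141  0.00235761]
tcp press mm [-163.5   18.9  243.2] F [ 0.1 -1.2  0.8] tip 0.011 w 0.0003437434687621901 6.55
[-165, 18, 151] -> [ 0.03 -0.02  1.84]
[-136, 18, 151] -> [-0.55 -0.02  1.84]
[-90, 18, 145] -> [-1.47 -0.02  1.97]
```

View pics/s3.png

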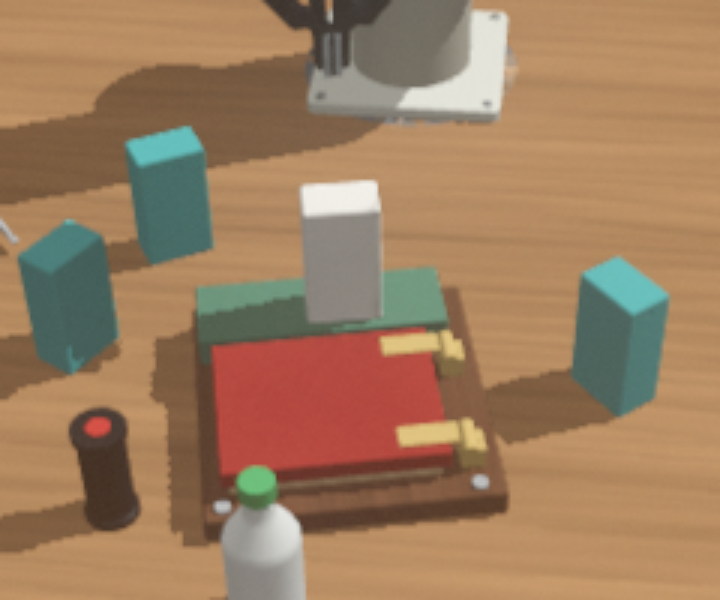

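The flap lies level and shut in scene, and the block still stands behind it on the ledge. Next I lower the fingers behind the block and push.

Call:
drive_tool(rows=[{"dx": 0, "dy": -0.02, "dz": 0.3, "wx": 0, "wy": 0, "wz": 0, "hand": 0}, {"dx": 0, "dy": -0.02, "dz": 0.8, "wx": 0, "wy": 0, "wz": 0, "hand": 0}, {"dx": 0, "dy": -0.02, "dz": 1.3, "wx": 0, "wy": 0, "wz": 0, "hand": 0}, {"dx": 0, "dy": -0.02, "dz": 1.7, "wx": 0, "wy": 0, "wz": 0, "hand": 0}, {"dx": 0, "dy": -0.02, "dz": 1.84, "wx": 0, "wy": 0, "wz": 0, "hand": 0}, {"dx": -0.1, "dy": -0.02, "dz": 1.84, "wx": 0, "wy": 0, "wz": 0, "hand": 0}, {"dx": -0.25, "dy": -0.02, "dz": 1.84, "wx": 0, "wy": 0, "wz": 0, "hand": 0}, {"dx": -0.38, "dy": -0.02, "dz": 1.84, "wx": 0, "wy": 0, "wz": 0, "hand": 0}, {"dx": -0.46, "dy": -0.02, "dz": 1.84, "wx": 0, "wy": 0, "wz": 0, "hand": 0}, {"dx": -0.52, "dy": -0.02, "dz": 1.84, "wx": 0, "wy": 0, "wz": 0, "hand": 0}, {"dx": -0.58, "dy": -0.02, "dz": 1.84, "wx": 0, "wy": 0, "wz": 0, "hand": 0}, {"dx": -0.64, "dy": -0.02, "dz": 1.84, "wx": 0, "wy": 0, "wz": 0, "hand": 0}, {"dx": -0.7, "dy": -0.02, "dz": 1.84, "wx": 0, "wy": 0, "wz": 0, "hand": 0}, {"dx": -0.76, "dy": -0.02, "dz": 1.84, "wx": 0, "wy": 0, "wz": 0, "hand": 0}, {"dx": -0.82, "dy": -0.02, "dz": 1.84, "wx": 0, "wy": 0, "wz": 0, "hand": 0}])

```text
clock: 8.1
eef_pos: [0.4199, -0.0191, 0.1508]
tool_rot: [-0.109, 0.994, 0.0, -0.0]
ft_force: [-1.7, -0.1, 1.6]
grip_width: -0.0
grasp_force: 0.9
```

```bash
python3 plan.py;  python3 -c "
from workcell import bot
import cv2
s=bot.camera('scene')[130:330,200:440];cv2.imwrite('pics/s4.png',cv2.resize(s,None,fx=3,fy=3)[:,:,::-1])"
```

```text
turn [ 0.00055804 -0.00241915  0.00044658]
tcp press mm [-123.7   18.1  150.8] F [-1.7 -0.1  1.6] tip 0.011 w -3.683402296493011e-05 8.1
```

View pics/s4.png

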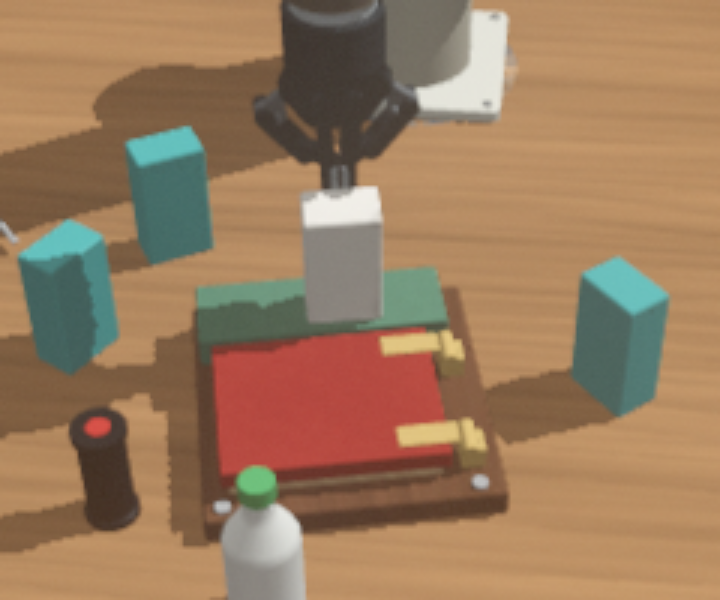

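The block's top has started to lean and its foot hasn't slid (1.7 N), so I'll continue.

Call:
drive_tool(rows=[{"dx": -0.05, "dy": 0, "dz": 0, "wx": 0, "wy": 0, "wz": 0, "hand": 0}, {"dx": -0.1, "dy": 0, "dz": 0, "wx": 0, "wy": 0, "wz": 0, "hand": 0}, {"dx": -0.15, "dy": 0, "dz": 0, "wx": 0, "wy": 0, "wz": 0, "hand": 0}, {"dx": -0.2, "dy": 0, "dz": 0, "wx": 0, "wy": 0, "wz": 0, "hand": 0}, {"dx": -0.25, "dy": 0, "dz": 0, "wx": 0, "wy": 0, "wz": 0, "hand": 0}, {"dx": -0.3, "dy": 0, "dz": 0, "wx": 0, "wy": 0, "wz": 0, "hand": 0}, {"dx": -0.35, "dy": 0, "dz": 0, "wx": 0, "wy": 0, "wz": 0, "hand": 0}, {"dx": -0.4, "dy": 0, "dz": 0, "wx": 0, "wy": 0, "wz": 0, "hand": 0}, {"dx": -0.45, "dy": 0, "dz": 0, "wx": 0, "wy": 0, "wz": 0, "hand": 0}, {"dx": -0.5, "dy": 0, "dz": 0, "wx": 0, "wy": 0, "wz": 0, "hand": 0}, {"dx": -0.55, "dy": 0, "dz": 0, "wx": 0, "wy": 0, "wz": 0, "hand": 0}, {"dx": -0.6, "dy": 0, "dz": 0, "wx": 0, "wy": 0, "wz": 0, "hand": 0}, {"dx": -0.65, "dy": 0, "dz": 0, "wx": 0, "wy": 0, "wz": 0, "hand": 0}, {"dx": -0.7, "dy": 0, "dz": 0, "wx": 0, "wy": 0, "wz": 0, "hand": 0}, {"dx": -0.7, "dy": 0, "dz": 0, "wx": 0, "wy": 0, "wz": 0, "hand": 0}, {"dx": -0.7, "dy": 0, "dz": 0, "wx": 0, "wy": 0, "wz": 0, "hand": 0}])

```text
clock: 9.75
eef_pos: [0.454, -0.0115, 0.1508]
tool_rot: [-0.109, 0.994, -0.0, -0.0]
ft_force: [0.3, 0.8, 0.1]
grip_width: 0.0
grasp_force: 0.0
```

```bash
python3 plan.py;  python3 -c "
from workcell import bot
import cv2
s=bot.camera('scene')[130:330,200:440];cv2.imwrite('pics/s5.png',cv2.resize(s,None,fx=3,fy=3)[:,:,::-1])"
```

```text
turn [-1.91787261e-05 -2.10163884e-03  2.31488601e-03]
tcp press mm [-88.8  18.1 150.8] F [0.3 0.8 0.1] tip 0.011 w 1.6453011221303346e-05 9.75
```

View pics/s5.png

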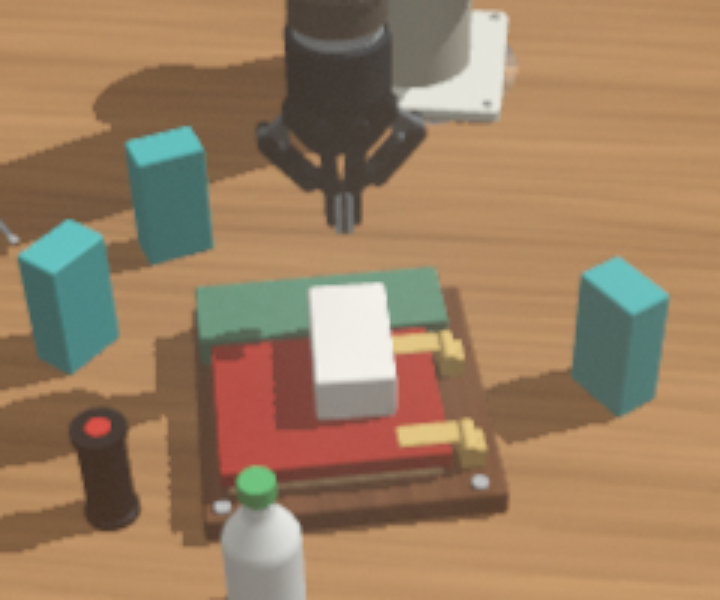

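The block lies flat on the shut flap (crop about (352,350)), with the fingers clear. I'll retreat, check it's stable and hand in.

Call:
drive_tool(rows=[{"dx": 0, "dy": 0, "dz": -0.3, "wx": 0, "wy": 0, "wz": 0, "hand": 0}, {"dx": 0.2, "dy": 0, "dz": -0.9, "wx": 0, "wy": 0, "wz": 0, "hand": 0}, {"dx": 0.5, "dy": 0, "dz": -1.5, "wx": 0, "wy": 0, "wz": 0, "hand": 0}, {"dx": 0.9, "dy": 0, "dz": -1.9, "wx": 0, "wy": 0, "wz": 0, "hand": 0}, {"dx": 1.2, "dy": 0, "dz": -2.0, "wx": 0, "wy": 0, "wz": 0, "hand": 0}, {"dx": 1.2, "dy": 0, "dz": -2.0, "wx": 0, "wy": 0, "wz": 0, "hand": 0}, {"dx": 1.2, "dy": 0, "dz": -2.0, "wx": 0, "wy": 0, "wz": 0, "hand": 0}])

```text
clock: 10.5
eef_pos: [0.3957, -0.0245, 0.2509]
tool_rot: [-0.109, 0.994, -0.0, 0.001]
ft_force: [0.2, -0.6, 0.0]
grip_width: -0.0001
grasp_force: 0.0
```

```bash
python3 -c "
from workcell import bot
import cv2
s=bot.camera('scene')[210:300,260:360];cv2.imwrite('pics/s6.png',cv2.resize(s,None,fx=6,fy=6,interpolation=2)[:,:,::-1])"
```

```text
(no output)
```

View pics/s6.png

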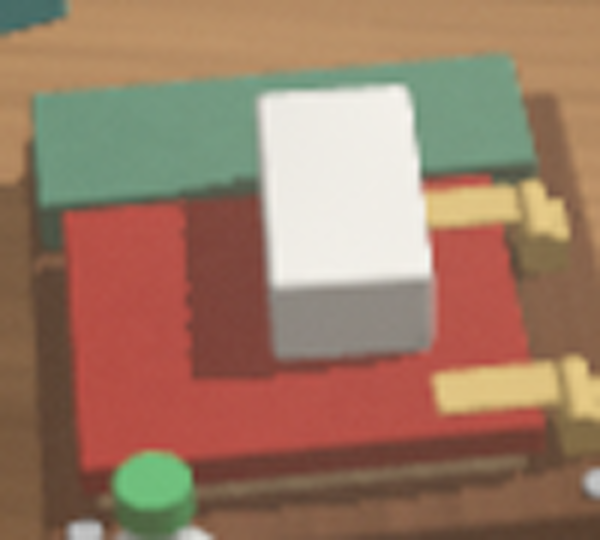

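The block rests flat: its lower edge is parallel to the flap's edge, and the flap is shut.

```bash
python3 -c "
from workcell import bot
print(bot.job_done())"
```

```text
the job is handed in; nothing more can be done
None
```

I pushed the red flap fully shut, then tipped the white marble block over so it lies flat on top, and handed the job in at about 10.5 s with the robot clear; no result came back from the judging.

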